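Draw the wide slide box onto the mat

ROBOT

A 7-joint arm with a two-finger parallel gripper is mounted at the origin on the work surface. World frame = base frame: x ahead of the robot, y to its left, z up, the work surface at z = 0. Lengths are in mm, angles in rad, forces in N, time in s.
With the tool pointing down it reaches from about 400 to 875 mm from the base axis. Payload 4.4 kg.
Tool frame: the origin (TCP) lies between the finger pads; the fingertips stand 8 mm ahead of it and the grasp point (between the pads) lies 11 mm behind it (bot.nose_length is the distance from the TCP to the fingertips, in mm); z points along the fingers, y is the line along which they close (so a half turn about z gives the same grasp; the last joint's range is limited). The gripper opens to 85 mm and grips with 20 to 120 N. Pads are 22 mm wide; open, the fingers measure 114 mm over their backs; the gripper's body (76 mm by 85 mm) begins 54 mm behind the grasp point. The pads swing forward as they close: fully open they stand 13 mm farther back than shut.
Start: joints at [1.141, 0.628, 0.038, 1.517, -0.027, 0.996, -0.02], TCP at [231.316, -607.462, 239.313] pointing down, gripper open.
Joint ranges: [-3.06, 3.06], [-0.37, 2.12], [-1.25, 1.32], [0.18, 2.47], [-1.1, 4.24], [0.23, 1.98], [-2.94, 2.94]. Speed limits (rad/s): [2.57, 2.57, 3.14, 3.14, 3.14, 3.14, 3.14].

INTERFACE

Orientations are given as a rotation vector (axis times angle).
In Python, from bench import bot gives the robot as it stands.
- The arm moves only by the shell command python3 -m creep 'ROWS' [FORCE]. ROWS is JSON, a list of rows, each an object of numbers: "tx", "ty", "tz": the shift along the tool's x, y, z each as a share of 3 cm, from -1 to 1; "rx", "ry", "rz": the turn, a rotation vector about the tool's x, y, z each as a share of 4 degrees, from -1 to 1; "hand": the opening in per cent of the stroke, from 0 (shut) to 100 (fully open). A call has 1 to 12 rows; each row shifts and turns the commanded pose from where the row before left it, along the tool's axes as they then stand; what a row does not reach is not made up. A row lasts 1/8 s, in which the tool goes at most 62.5 mm and 10.7 degrees, less where a joint would pass 70% of its speed; a pose out of reach is approached as far as the arm can. A call with a number of a shift or a turn outside -1 to 1 is refused whole. A call with a gripper value outside its range is refused whole. The fingers move at their own pace and stop on an object; FORCE is the grip in N (left out, the last holds). Time passes only in rows, so rows that do not move let the fingers close. It gives the time, the measured TCP pose, the force, the opening and the grip force at its end, in the units of the state.
- bot.get_obs(): the state, without advancing time (a new reading comes with each control period).
- bot.read_camera(name): name is "scene" or "top" or "wrist"; returns a dict with "image" (384x512x3 uint8, red, green, blue), "range_z" (384x512 float32, mm along the optical axis (not along the pixel's ray), 0 where there is no reading), "K" (3x3 intrinsics, pixels), "k1" (the pictures are not rectified: a ray, as slopes to the right and down, at radius r is drawn at 1 + k1 r^2 times it, then the intrinsics apply), "origin" and "orientation" of the camera in the world; the wrist camera has in their place "mount" (4x4, takes a point from camera to tool coordinates, whose origin is the TCP and whose axes are the flange's). Camera axes: x right, y down, z forward; pixel columns grow to the right and rows downward; lengths in mm; the calibration is good to about 2 mm. A picture is of the moment at which its call begins: read the wrist's pose just before it.
- bot.job_done(): hands the job in; it is judged then, once.
The state is a dict: "clock": time; "q": joint angles; "joint_vel": joint speeds; "tau": joint torques, N m; "eef_pos": TCP position; "tool_rot": TCP orientation; "force": force on the tool from outside, world axes, zero at the start; "wrist_torque": the same for the moment, N m; "opening": opening from 0.0 (shut) to 1.0 (fully open); "grasp_force": force on a finger pad.
Only numpy, scipy, OpenCV 4.12 (cv2) and the standard library are available. Lean on these libraries where they do the work, as an engineer would, in place of code of your own. Each camera call takes 0.05 s, during which the arm holds its last target. There are 200 camera calls.

TASK

Three flat containers stand in a row close against the near side of the black optical breadboard. Press down on top of the widest one, the wide white slide box, and draw it toward the robot until it lies wholly on the blue mat, roughly square to it. Slide it flat along the bench without lifting it, leave the narrow box and the round tin where they are, and let go.

Things in the scene. Friction and masses are not known exactly. Their poses are not given: they have to be found in the camera images.
- wide_box_top (a point): Centre of the top face of the wide slide box: a loose, closed, flat white carton, 90 mm (its x, along the pull) by 110 mm (its y) by 22 mm high, 0.2 to 0.4 kg, too wide to grasp, flat on the bench, z up. Its far side starts about 5 to 12 mm from the breadboard. Fingertips pressed on its top with 10 N or more (2 to 4 mm of commanded depth after contact) drag it: it slides easily.
- mat: Blue mat, 160 mm deep (its x, pointing away from the robot) by 500 mm wide (its y), flat on the bench with no step: the box slides onto it. Origin at its centre on the bench, z up. Beyond its far side, 105 to 140 mm off and nearly parallel to it, is the near side of the fixed black breadboard: 30 mm high, 500 mm wide, with mounts up to 140 mm above the bench from 110 mm behind that side.
- narrow_box_top (a point): Centre of the top face of the narrow box, a bystander: a loose flat white carton like the wide one, but 90 mm (its x) by only 60 mm (its y) by 22 mm high. To be left alone.
- round_tin_top (a point): Centre of the top face of the round flat metal tin, a bystander: loose, 84 mm in diameter, 22 mm high. To be left alone.

How it is judged:
By the outcome, as a careful person would: the job done as asked, in the order asked, and still so for the second after the job is handed in, with the robot touching nothing.
It also fails if it takes over 32 s, if anything falls off the work surface, if the arm or the gripper's body presses on something with over 40 N, if the wrist force passes 120 N, or if a joint passes its speed limit or range.

## Working session

There is one attempt and no reset: what is moved stays moved. The work goes in short steps, Python scripts to look and compute and a shell command to move; the robot and the scene stay as the last step left them, time stands still between calls to the robot, and variables do not carry over. Pictures are saved under pics/ and viewed, at most 10 in all, crops included, and the job is handed in when it is done.

```bash
ls; mkdir -p pics; python3 - <<'E'
from bench import bot
import cv2,numpy as np
o=bot.get_obs();print(o['clock'],o['eef_pos'],o['tool_rot'],o['opening'],bot.nose_length)
for n in("top","scene"):
    c=bot.read_camera(n);cv2.imwrite(f"pics/{n}0.png",c["image"][:,:,::-1])
    np.savez(f"{n}0.npz",**c);print(n,c["K"].tolist(),c["k1"],c["origin"],c["orientation"])
E
```

```text
pics
0.0 [ 231.09706071 -606.86085752  238.40739707] [-3.08793485e+00 -5.67895026e-01  5.37465064e-04] 1.0022108010021227 8.0
top [[498.0515782466065, 0.0, 253.27354962175502], [0.0, 498.0515782466065, 194.09377484440995], [0.0, 0.0, 1.0]] -0.18706416150218402 [ 426.35978715   24.92328086 1016.39058339] [-2.13994437  2.16032599 -0.14299902]
scene [[408.6624205992409, 0.0, 260.8709688877192], [0.0, 408.6624205992409, 195.30590633875914], [0.0, 0.0, 1.0]] -0.11818368931893962 [985.03577789  22.6690859  555.00392541] [-1.81302613 -1.80348104  0.69879821]
```

View pics/top0.png

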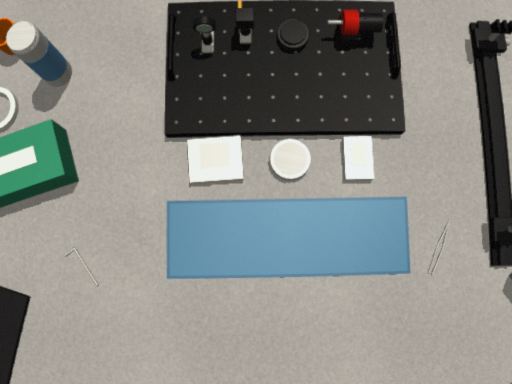

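View pics/scene0.png

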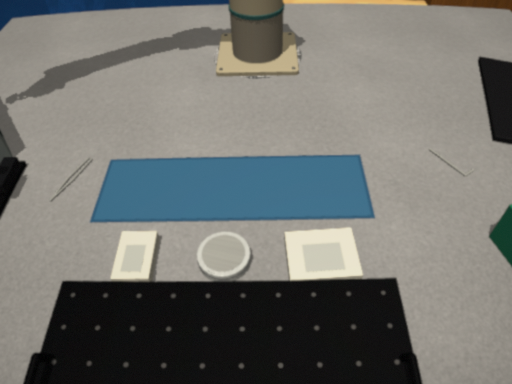

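The top view shows the wide box at about px (215,160), the tin at (290,160), the narrow box at (358,158) and the mat spanning (168–409, 198–278). The scene view agrees, with the wide box at (322,253).

```bash
cat > h.py <<'E'
import numpy as np,cv2
from scipy.spatial.transform import Rotation as R
def cast(c,px,z):
    K=c["K"];D=np.array([float(c["k1"]),0,0,0])
    n=cv2.undistortPoints(np.float64(px).reshape(-1,1,2),K,D)[:,0]
    d=np.c_[n,np.ones(len(n))]@R.from_rotvec(c["orientation"]).as_matrix().T
    o=np.array(c["origin"]);return (o+d*((z-o[2])/d[:,2])[:,None])[:,:2]
def rect(p):
    (cx,cy),(w,h),a=cv2.minAreaRect(np.float32(p));
    if a>45:a-=90;w,h=h,w
    return [round(float(v),1) for v in(cx,cy,w,h,a)]   # x,y, size x, size y, yaw deg
def find(c,name,verbose=True):
    h=cv2.cvtColor(c["image"],cv2.COLOR_RGB2HSV)
    roi={"top":(100,420,130,300),"scene":(80,400,150,281)}[name]
    out={}
    for k,m in(("mat",cv2.inRange(h,(95,100,50),(120,255,255))),("white",cv2.inRange(h,(0,0,205),(180,60,255)))):
        r=np.zeros_like(m);r[roi[2]:roi[3],roi[0]:roi[1]]=m[roi[2]:roi[3],roi[0]:roi[1]]
        for q in cv2.findContours(r,cv2.RETR_EXTERNAL,cv2.CHAIN_APPROX_NONE)[0]:
            if cv2.contourArea(q)>300: print(name,k,cv2.boundingRect(q),rect(cast(c,q[:,0]+0.0,0 if k=="mat" else 22)))
E
python3 - <<'E'
from h import *
for n in("top","scene"):
    c=dict(np.load(n+"0.npz"));find(c,n)
c=dict(np.load("top0.npz"));print("board edge (top z30)",cast(c,[(168,135),(403,132)],30))
q=[1.141,.628,.038,1.517,-.027,.996,-.02]
print(R.from_rotvec([-3.08793485e+00,-5.67895026e-01,5.37e-4]).as_matrix().round(3))
E
```

```text
top mat (168, 198, 242, 80) [474.8, -44.9, 155.6, 495.4, 0.4]
top white (271, 139, 40, 39) [635.6, -49.8, 79.2, 79.8, -0.5]
top white (344, 136, 31, 43) [636.6, -190.1, 88.7, 59.9, 0.8]
top white (187, 136, 56, 46) [635.8, 105.0, 89.0, 109.6, 3.7]
scene mat (91, 156, 283, 66) [474.2, -42.3, 156.0, 496.5, 0.4]
scene white (198, 233, 51, 43) [634.5, -46.8, 77.8, 77.9, -39.9]
scene white (111, 231, 45, 48) [635.7, -187.9, 88.4, 58.0, 0.7]
scene white (285, 228, 78, 51) [635.9, 106.9, 88.7, 108.5, 3.6]
board edge (top z30) [[ 684.63108491  200.45932002]
 [ 687.69376859 -285.06162265]]
[[ 0.935  0.356 -0.001]
 [ 0.356 -0.935  0.002]
 [ 0.    -0.002 -1.   ]]
```

Both views agree: the wide box centre is at about (636,106) with yaw 3.7°, and the mat centre is at about (474.5,−43.5) with yaw 0.4°. The pull is therefore about 161 mm. First I turn the tool square to the box and travel at height.

```bash
python3 -m creep '[{"tx":0.6,"ty":-0.9,"rz":0.9,"hand":40},{"tx":0.6,"ty":-0.9,"rz":0.9,"hand":40},{"tx":0.6,"ty":-0.9,"rz":0.9,"hand":40},{"tx":0.6,"ty":-0.9,"rz":0.9,"hand":40},{"tx":0.6,"ty":-0.9,"rz":0.68,"hand":40},{"tx":0.6,"ty":-0.9,"hand":40},{"tx":0.6,"ty":-0.9,"hand":40},{"tx":0.6,"ty":-0.9,"hand":40},{"tx":0.6,"ty":-0.9,"hand":40},{"tx":0.6,"ty":-0.9,"hand":40},{"tx":0.6,"ty":-0.9,"hand":40},{"tx":0.6,"ty":-0.9,"hand":40}]'
cat >> h.py <<'E'
def state(goal=None):
    from bench import bot
    o=bot.get_obs();M=R.from_rotvec(o["tool_rot"]).as_matrix()
    print("t",round(o["clock"],2),"p",o["eef_pos"].round(1),"yaw",np.degrees(np.arctan2(M[1,0],M[0,0])).round(2),"tilt",M[:,2].round(3),"F",np.round(o["force"],1),"open",round(o["opening"],2))
    if goal is not None: print("shares to goal",((M.T@(np.array(goal)-o["eef_pos"]))/30).round(2))
E
python3 -c "from h import *;state([636,106,80])"
```

```text
t 0.1 p [ 231.1 -606.9  238.5] yaw 20.84 tilt [-0.001  0.002 -1.   ] F [-0.4 -0.6 -0.7] open 1.0
shares to goal [ 21.07 -17.4    5.31]schema error: expected keys tx, ty, tz, rx, ry, rz, hand
```

```bash
python3 -m creep '[{"tx":0.6,"ty":-0.9,"tz":0,"rx":0,"ry":0,"rz":0.9,"hand":40},{"tx":0.6,"ty":-0.9,"tz":0,"rx":0,"ry":0,"rz":0.9,"hand":40},{"tx":0.6,"ty":-0.9,"tz":0,"rx":0,"ry":0,"rz":0.9,"hand":40},{"tx":0.6,"ty":-0.9,"tz":0,"rx":0,"ry":0,"rz":0.9,"hand":40},{"tx":0.6,"ty":-0.9,"tz":0,"rx":0,"ry":0,"rz":0.68,"hand":40},{"tx":0.6,"ty":-0.9,"tz":0,"rx":0,"ry":0,"rz":0,"hand":40},{"tx":0.6,"ty":-0.9,"tz":0,"rx":0,"ry":0,"rz":0,"hand":40},{"tx":0.6,"ty":-0.9,"tz":0,"rx":0,"ry":0,"rz":0,"hand":40},{"tx":0.6,"ty":-0.9,"tz":0,"rx":0,"ry":0,"rz":0,"hand":40},{"tx":0.6,"ty":-0.9,"tz":0,"rx":0,"ry":0,"rz":0,"hand":40}]'
python3 -c "from h import *;state([636,106,80])"
```

```text
clock: 1.35
eef_pos: [368.1, -314.0, 239.1]
tool_rot: [-3.14, -0.102, 0.0]
force: [-0.1, 0.1, 0.3]
opening: 0.399
grasp_force: 0.0
t 1.35 p [ 368.1 -314.   239.1] yaw 3.73 tilt [-0.  0. -1.] F [-0.1  0.1  0.3] open 0.4
shares to goal [  9.82 -13.39   5.31]
```

```bash
python3 -m creep '[{"tx":0.7,"ty":-0.95,"tz":0,"rx":0,"ry":0,"rz":0,"hand":40},{"tx":0.7,"ty":-0.95,"tz":0,"rx":0,"ry":0,"rz":0,"hand":40},{"tx":0.7,"ty":-0.95,"tz":0,"rx":0,"ry":0,"rz":0,"hand":40},{"tx":0.7,"ty":-0.95,"tz":0,"rx":0,"ry":0,"rz":0,"hand":40},{"tx":0.7,"ty":-0.95,"tz":0,"rx":0,"ry":0,"rz":0,"hand":40},{"tx":0.7,"ty":-0.95,"tz":0.2,"rx":0,"ry":0,"rz":0,"hand":40},{"tx":0.7,"ty":-0.95,"tz":0.4,"rx":0,"ry":0,"rz":0,"hand":40},{"tx":0.7,"ty":-0.95,"tz":0.6,"rx":0,"ry":0,"rz":0,"hand":40},{"tx":0.7,"ty":-0.95,"tz":0.8,"rx":0,"ry":0,"rz":0,"hand":40},{"tx":0.7,"ty":-0.95,"tz":0.8,"rx":0,"ry":0,"rz":0,"hand":40},{"tx":0.7,"ty":-0.95,"tz":0.8,"rx":0,"ry":0,"rz":0,"hand":40},{"tx":0,"ty":0,"tz":0,"rx":0,"ry":0,"rz":0,"hand":40}]'
python3 -c "from h import *;state([636,106,50])"
```

```text
clock: 2.85
eef_pos: [577.5, 16.5, 129.0]
tool_rot: [-3.138, -0.11, 0.005]
force: [-1.0, -0.7, 0.4]
opening: 0.401
grasp_force: 0.0
t 2.85 p [577.5  16.5 129. ] yaw 4.02 tilt [-0.003  0.002 -1.   ] F [-1.  -0.7  0.4] open 0.4
shares to goal [ 2.16 -2.84  2.63]
```

```bash
python3 -m creep '[{"tx":0.54,"ty":-0.7,"tz":0.4,"rx":0,"ry":0,"rz":0,"hand":40},{"tx":0.54,"ty":-0.7,"tz":0.4,"rx":0,"ry":0,"rz":0,"hand":40},{"tx":0.54,"ty":-0.7,"tz":0.5,"rx":0,"ry":0,"rz":0,"hand":40},{"tx":0.54,"ty":-0.7,"tz":0.5,"rx":0,"ry":0,"rz":0,"hand":40},{"tx":0,"ty":0,"tz":0.5,"rx":0,"ry":0,"rz":0,"hand":40},{"tx":0,"ty":0,"tz":0,"rx":0,"ry":0,"rz":0,"hand":40},{"tx":0,"ty":0,"tz":0,"rx":0,"ry":0,"rz":0,"hand":40}]'
python3 - <<'E'
from h import *
state([636,106,22])
from bench import bot
c=bot.read_camera("wrist");cv2.imwrite("pics/w1.png",c["image"][:,:,::-1])
c=bot.read_camera("top");cv2.imwrite("pics/t1.png",c["image"][:,:,::-1])
E
```

```text
clock: 3.72
eef_pos: [637.0, 99.1, 62.7]
tool_rot: [3.139, 0.099, 0.0]
force: [0.1, -0.7, 0.6]
opening: 0.397
grasp_force: 0.0
t 3.73 p [637.   99.1  62.7] yaw 3.61 tilt [ 0.    -0.001 -1.   ] F [ 0.1 -0.7  0.6] open 0.4
shares to goal [-0.02 -0.23  1.36]
```

View pics/w1.png

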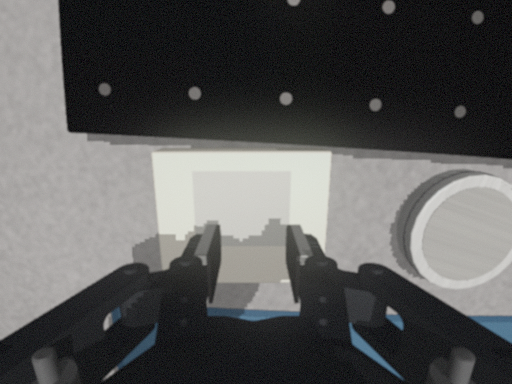

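The wrist view shows the fingers (cols ~215–290) over the wide box (cols 155–330), about 7 mm off its centre line. The tin is clear at the right, at (465,235). I shift 7 mm and descend to contact.

```bash
python3 -m creep '[{"tx":0,"ty":-0.23,"tz":0.4,"rx":0,"ry":0,"rz":0,"hand":40},{"tx":0,"ty":0,"tz":0.3,"rx":0,"ry":0,"rz":0,"hand":40},{"tx":0,"ty":0,"tz":0.2,"rx":0,"ry":0,"rz":0,"hand":40},{"tx":0,"ty":0,"tz":0.1,"rx":0,"ry":0,"rz":0,"hand":40},{"tx":0,"ty":0,"tz":0,"rx":0,"ry":0,"rz":0,"hand":40}]'
python3 -c "from h import *;state([636,106,22])"
```

```text
clock: 4.45
eef_pos: [636.5, 107.5, 32.0]
tool_rot: [3.14, 0.102, -0.001]
force: [0.4, 0.0, 0.1]
opening: 0.403
grasp_force: 0.0
t 4.45 p [636.5 107.5  32. ] yaw 3.71 tilt [-0. -0. -1.] F [0.4 0.  0.1] open 0.4
shares to goal [-0.02  0.05  0.33]
```

```bash
for i in 1 2; do :; done; python3 -m creep '[{"tx":0,"ty":0,"tz":0.07,"rx":0,"ry":0,"rz":0,"hand":40},{"tx":0,"ty":0,"tz":0.07,"rx":0,"ry":0,"rz":0,"hand":40},{"tx":0,"ty":0,"tz":0,"rx":0,"ry":0,"rz":0,"hand":40}]'
```

```text
clock: 4.82
eef_pos: [637.0, 107.7, 29.3]
tool_rot: [-3.14, -0.102, -0.001]
force: [-1.1, 0.3, 6.2]
opening: 0.398
grasp_force: 3.4
```

```bash
python3 -m creep '[{"tx":0,"ty":0,"tz":0.07,"rx":0,"ry":0,"rz":0,"hand":40},{"tx":0,"ty":0,"tz":0,"rx":0,"ry":0,"rz":0,"hand":40}]'
```

```text
clock: 5.08
eef_pos: [637.0, 107.6, 29.2]
tool_rot: [-3.14, -0.102, -0.001]
force: [-5.9, -0.0, 20.2]
opening: 0.399
grasp_force: 10.3
```

```bash
python3 -m creep '[{"tx":-0.1,"ty":0,"tz":0,"rx":0,"ry":0,"rz":0,"hand":40},{"tx":-0.2,"ty":-0.01,"tz":0,"rx":0,"ry":0,"rz":0,"hand":40},{"tx":-0.3,"ty":-0.02,"tz":0,"rx":0,"ry":0,"rz":0,"hand":40},{"tx":-0.3,"ty":-0.02,"tz":0,"rx":0,"ry":0,"rz":0,"hand":40},{"tx":-0.2,"ty":-0.01,"tz":0,"rx":0,"ry":0,"rz":0,"hand":40},{"tx":-0.1,"ty":0,"tz":0,"rx":0,"ry":0,"rz":0,"hand":40},{"tx":0,"ty":0,"tz":0,"rx":0,"ry":0,"rz":0,"hand":40}]'
python3 - <<'E'
from h import *
state([475,106,29])
from bench import bot
c=bot.read_camera("wrist");cv2.imwrite("pics/w2.png",c["image"][:,:,::-1])
E
```

```text
clock: 5.95
eef_pos: [606.5, 107.7, 29.3]
tool_rot: [-3.139, -0.101, -0.019]
force: [3.8, -0.2, 10.8]
opening: 0.401
grasp_force: 5.6
t 5.95 p [606.5 107.7  29.3] yaw 3.7 tilt [ 0.012  0.002 -1.   ] F [ 3.8 -0.2 10.8] open 0.4
shares to goal [-4.38 -0.23 -0.05]
```

View pics/w2.png

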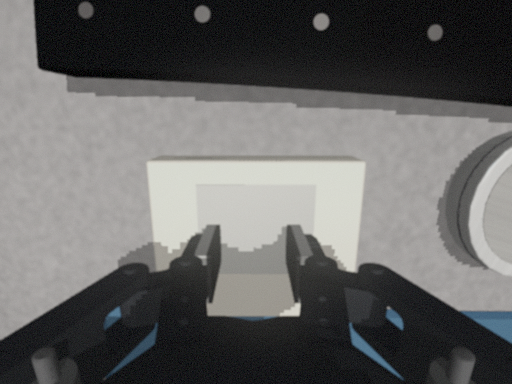

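The box (cols 150–362) moves with the fingers and is now well away from the board, so the drag is holding. I press about 1 mm deeper and continue, squaring it as I go.

```bash
python3 -m creep '[{"tx":0,"ty":0,"tz":0.05,"rx":0,"ry":0,"rz":0,"hand":40},{"tx":-0.2,"ty":-0.01,"tz":0,"rx":0,"ry":0,"rz":0,"hand":40},{"tx":-0.4,"ty":-0.02,"tz":0,"rx":0,"ry":0,"rz":0.1,"hand":40},{"tx":-0.4,"ty":-0.02,"tz":0,"rx":0,"ry":0,"rz":0.1,"hand":40},{"tx":-0.4,"ty":-0.02,"tz":0,"rx":0,"ry":0,"rz":0.1,"hand":40},{"tx":-0.4,"ty":-0.02,"tz":0,"rx":0,"ry":0,"rz":0.1,"hand":40},{"tx":-0.4,"ty":-0.01,"tz":0,"rx":0,"ry":0,"rz":0.1,"hand":40},{"tx":-0.2,"ty":0,"tz":0,"rx":0,"ry":0,"rz":0.1,"hand":40},{"tx":0,"ty":0,"tz":0,"rx":0,"ry":0,"rz":0,"hand":40}]'
python3 -c "from h import *;state([475,106,29])"
```

```text
clock: 7.12
eef_pos: [538.5, 107.6, 29.1]
tool_rot: [-3.138, -0.035, -0.033]
force: [7.0, -0.1, 21.5]
opening: 0.4
grasp_force: 11.0
t 7.12 p [538.5 107.6  29.1] yaw 1.27 tilt [ 0.021  0.003 -1.   ] F [ 7.  -0.1 21.5] open 0.4
shares to goal [-2.12  0.01 -0.04]
```

```bash
python3 -m creep '[{"tx":-0.2,"ty":0,"tz":0,"rx":0,"ry":0,"rz":0.1,"hand":40},{"tx":-0.4,"ty":0,"tz":0,"rx":0,"ry":0,"rz":0.1,"hand":40},{"tx":-0.4,"ty":0,"tz":0,"rx":0,"ry":0,"rz":0,"hand":40},{"tx":-0.4,"ty":0,"tz":0,"rx":0,"ry":0,"rz":0,"hand":40},{"tx":-0.4,"ty":0,"tz":0,"rx":0,"ry":0,"rz":0,"hand":40},{"tx":-0.2,"ty":0,"tz":0,"rx":0,"ry":0,"rz":0,"hand":40},{"tx":-0.1,"ty":0,"tz":0,"rx":0,"ry":0,"rz":0,"hand":40},{"tx":0,"ty":0,"tz":0,"rx":0,"ry":0,"rz":0,"hand":40}]'
python3 - <<'E'
from h import *
state([475,106,29])
from bench import bot
c=bot.read_camera("scene");cv2.imwrite("pics/s3.png",c["image"][:,:,::-1]);find(c,"scene")
E
```

```text
clock: 8.12
eef_pos: [476.1, 107.2, 29.1]
tool_rot: [-3.138, -0.012, -0.031]
force: [10.4, 0.1, 29.5]
opening: 0.401
grasp_force: 14.6
t 8.12 p [476.1 107.2  29.1] yaw 0.44 tilt [ 0.02   0.004 -1.   ] F [10.4  0.1 29.5] open 0.4
shares to goal [-0.04  0.04  0.  ]
scene mat (91, 156, 283, 66) [474.1, -42.2, 156.4, 496.7, 0.5]
scene white (197, 232, 52, 44) [634.6, -47.7, 79.5, 79.9, -0.2]
scene white (110, 230, 47, 49) [635.3, -188.2, 89.8, 59.3, 1.0]
scene white (283, 171, 64, 26) [489.5, 106.3, 60.8, 109.5, -0.8]
```

View pics/s3.png

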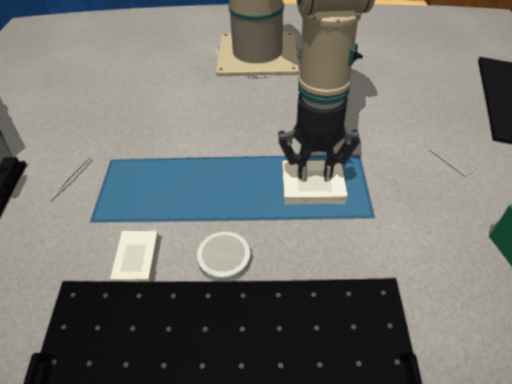

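The box (px 283–347, 162–205) lies on the mat, with the tin and narrow box unmoved. Now I release straight up.

```bash
python3 -m creep '[{"tx":0,"ty":0,"tz":-0.1,"rx":0,"ry":0,"rz":0,"hand":40},{"tx":0,"ty":0,"tz":-0.2,"rx":0,"ry":0,"rz":0,"hand":40},{"tx":0,"ty":0,"tz":-0.5,"rx":0,"ry":0,"rz":0,"hand":40},{"tx":0,"ty":0,"tz":-0.9,"rx":0,"ry":0,"rz":0,"hand":40},{"tx":0,"ty":0,"tz":-0.9,"rx":0,"ry":0,"rz":0,"hand":40},{"tx":0,"ty":0,"tz":-0.9,"rx":0,"ry":0,"rz":0,"hand":40},{"tx":0,"ty":0,"tz":-0.9,"rx":0,"ry":0,"rz":0,"hand":40},{"tx":0,"ty":0,"tz":-0.5,"rx":0,"ry":0,"rz":0,"hand":40},{"tx":0,"ty":0,"tz":0,"rx":0,"ry":0,"rz":0,"hand":40}]'
python3 - <<'E'
from h import *
state()
from bench import bot
c=bot.read_camera("scene");cv2.imwrite("pics/s4.png",c["image"][:,:,::-1]);find(c,"scene")
E
```

```text
clock: 9.3
eef_pos: [465.8, 105.9, 172.7]
tool_rot: [-3.141, -0.015, -0.003]
force: [0.2, 0.4, 0.0]
opening: 0.4
grasp_force: 0.0
t 9.3 p [465.8 105.9 172.7] yaw 0.53 tilt [ 0.002  0.001 -1.   ] F [0.2 0.4 0. ] open 0.4
scene mat (91, 156, 283, 66) [474.2, -42.2, 156.0, 496.5, 0.4]
scene white (197, 232, 52, 44) [634.7, -47.6, 79.4, 79.7, -0.2]
scene white (111, 231, 45, 48) [635.8, -187.9, 88.5, 58.8, 0.7]
scene white (283, 160, 64, 37) [475.1, 106.3, 87.6, 109.3, 0.6]
```

View pics/s4.png

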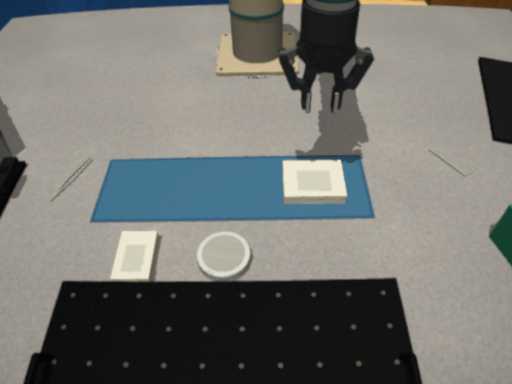

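The picture shows the box wholly on the mat, at px (283–347, 160–205). It measures centre (475,106) and yaw 0.6° against the mat's 0.4°. The arm is clear and the bystanders have not moved.

```bash
python3 -c "from bench import bot;print(bot.job_done())"
```

```text
the job is handed in; nothing more can be done
None
```

The wide slide box lies wholly on the blue mat, within about 0.2° of square to it; the narrow box and tin did not move, the arm is clear, and I handed the job in at about 9.4 s.

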